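Calibrate the laboratory balance

ROBOT

A 6-joint arm with a two-finger parallel gripper is mounted at the origin on the work surface. World frame = base frame: x ahead of the robot, y to its left, z up, the work surface at z = 0. Lengths are in m, angles in degrees, forces in N, time in s.
With the tool pointing down it reaches from about 0.275 to 0.975 m from the base axis. Payload 8.4 kg.
Tool frame: the origin (TCP) lies at the very end of the fingers, on their centre line; the grasp point (between the pads) lies 19 mm behind it; z points along the fingers, y is the line along which they close (so a half turn about z gives the same grasp; the last joint's range is limited). The gripper opens to 92 mm and grips with 3 to 60 N. Pads are 20 mm wide; open, the fingers measure 128 mm over their backs; the gripper's body (75 mm by 189 mm) begins 69 mm behind the grasp point.
Start: joints at [-0.138, 20.225, 93.587, -0, 66.188, -0.138], TCP at [0.625, -0, 0.215] pointing down, gripper open.
Joint ranges: [-150.9, 150.9], [-52.94, 120.26], [3.33, 152.33], [-74.26, 254.26], [0, 154.13], [-172.89, 172.89]. Speed limits (degrees/s): [127.2, 127.2, 159.86, 180, 180, 180].

INTERFACE

Orientations are given as a 3x3 rotation matrix whose columns are the frame's x, y, z axes.
In Python, from workcell import ctrl gives the robot as it stands. The module is installed in compiled form; this text tells all that it offers.
- The arm moves only by the tool drive_tool, never from a script. Its argument "steps" is a list of rows, each an object of numbers: "jaw": the opening, from -1 (shut) to 1 (fully open); "dx", "dy", "dz": the shift along the tool's x, y, z in cm; "turn": the turn about the tool's z in rad. In form: [{"jaw": .., "dx": .., "dy": .., "dz": .., "turn": ..}, ...]. A call has 1 to 12 rows; each row is the pose to reach, as a shift and turn from the pose commanded when the call began, along the tool's axes at that moment; what a row does not reach only later rows make up. A row lasts 1/10 s, in which the tool goes at most 50 mm and 8.59 degrees, less where a joint would pass 70% of its speed; a pose out of reach is approached as far as the arm can. A call with a gripper value outside its range is refused whole. The fingers move at their own pace and stop on an object; "grip_force" is the grip in N (left out, the last holds). Time passes only in rows, so rows that repeat a pose let the fingers close. It gives the time, the measured TCP pose, the force, the opening and the grip force at its end, in the units of the state.
- ctrl.read_state(): the state, without advancing time (a new reading comes with each control period).
- ctrl.grab_frame(name): name is "scene" or "side" or "wrist"; returns the picture (384x512x3 uint8, red, green, blue); there is no depth.
- ctrl.camera_info(name): a dict with "fx", "fy", "cx", "cy" (pixels), "distortion" ([k1, k2, p1, p2, k3] as OpenCV has them; the pictures are not rectified), "cam_to_world" (4x4, takes a point from camera to world coordinates). Camera axes: x right, y up, looking along -z (the intrinsics and any distortion apply to the point x, -y, -z); pixel columns grow to the right and rows downward; lengths in m; the calibration is good to about 2 mm. A picture is of the moment at which its call begins: read the wrist's pose just before it. camera_info takes no time and is no camera call; for the wrist camera it gives the pose at the moment of the call.
- ctrl.close_job(): hands the job in; it is judged then, once.
Trained networks look in the newest picture that a camera, given by its name, has taken for a name from the list of things; names that differ only in an ending like _2 or _b are one class to them, and where a whole thing is asked for, a point or a joint stands for the part that bears it (a point fixed in the world has none). Each returns a list of dicts, best first, with "confidence" (0 to 1); they miss things now and then, are a little off and sometimes report something else, mostly with a low value. They report only what shows in the picture. A call takes as long as a camera call. They do not tell look-alikes from the thing itself.
- ctrl.spot_in(camera, query): "rect" ([left, top, right, bottom] as shares, 0 to 1, of the picture: columns of its width, rows of its height, round what is visible of it).
- ctrl.cut_out(camera, query): "region" (384x512 bool, what is visible of it) and "rect" ([left, top, right, bottom] as shares, 0 to 1, of the picture: columns of its width, rows of its height, round what is visible of it).
- ctrl.tip_of(camera, query): "location" ([column, row] as shares, 0 to 1, of the picture: columns of its width, rows of its height: a listed point, or the origin of a listed thing).
The state is a dict: "clock": time; "q": joint angles; "dq": joint speeds; "effort": joint torques, N m; "ee_pos": TCP position; "eef_rot": TCP orientation; "ft_force": force on the tool from outside, world axes, zero at the start; "wrist_torque": the same for the moment, N m; "opening": finger opening in m; "finger_force": force on a finger pad.
Only numpy, scipy, OpenCV 4.12 (cv2) and the standard library are available. Lean on these libraries where they do the work, as an engineer would, in place of code of your own. Each camera call takes 0.05 s, during which the arm holds its last target. There are 200 camera calls.

TASK

Calibrate the balance: take the two large flat steel weights from their case and stack them squarely, one exactly on the other, in the middle of the balance's pan, setting each down gently, not dropping it. Then pull the wooden-handled probe out of the tool block, reach its steel tip down through the small round access hole in the balance's top deck and hold the recessed calibration button fully down, without forcing it. Press only while both weights are on the pan, leave everything else on the bench where it is, and finish while still gripping the probe and holding the button down.

Things in the scene. Friction and masses are not known exactly. Their poses are not given: they have to be found in the camera images.
- balance: Laboratory balance, white plastic, 224 mm deep (x) by 190 mm wide (y), fixed to the bench. Origin: centre of its underside on the bench; its -x side is the front with the sloping display panel. A flat top deck, 55 mm above the bench, reaches from 58 mm in front of the origin to its back edge. The pan is at the back of the deck; the access hole is on the deck in front of the pan, on the -y side; a round bubble level (closed glass) is the hole's mirror image on the +y side.
- pan: Round flat stainless-steel pan of the balance, 120 mm in diameter, fixed and level. Origin: centre of its top surface, 65 mm above the bench, 38 mm behind the balance's origin. z up.
- access_hole (a point): Centre of the mouth of the round access hole, level with the top deck (55 mm above the bench), 40 mm in front (-x) and 60 mm to the -y side of the balance's origin. The hole is 12 mm in diameter and vertical, with a thin grey rim. The top of the calibration button, an 11 mm wide black plunger that fills the hole, stands 12 mm below the mouth.
- cal_button (a joint): How far the calibration button is pressed down, in m: 0 released, 0.004 fully down at its stop. It springs back: 1.5 N starts it moving, 5 N holds it fully down.
- weight_case: Open flat case, dark insert in a wooden frame, 192 mm long (x) by 88 mm wide (y) by 22 mm tall, fixed. Origin: centre of its underside. Three round pockets 5 mm deep lie in a row along its x axis: the two for the large weights at x = -52 and +16 mm, the one for the small weight at x = +68 mm.
- weight_a_center (a point): Centre (half-way up) of one of the two equal large calibration weights: plain flat steel disc, 46 mm in diameter, 15.5 mm thick, 200 g. z is its axis. At the start it lies flat in its pocket in the case and stands 10.5 mm proud of the case's top, its underside 17 mm above the bench.
- weight_b_center (a point): Centre (half-way up) of the other, identical large weight (46 mm in diameter, 15.5 mm thick, 200 g), lying in the case in the same way. Either may be the lower one of the pile.
- tool_block: Light wooden block, 100 mm long (x) by 46 mm wide (y) by 62 mm tall, fixed, with two vertical 7 mm holes 30 mm either side of its centre along x. Origin: centre of its underside. The probe stands in one hole and the loop holder in the other, either way round.
- probe_handle (a point): Blunt probe, about 30 g, standing upright, tip down, in the tool block: this point is half-way up its round wooden handle (10 mm in diameter, 80 mm long, z along the handle), 103 mm above the tip. Below the handle is an 8 mm high steel collar, 14 mm in diameter, that rests on the block's top; below the collar a straight steel rod, 4 mm in diameter and 55 mm long. Raise it more than 55 mm to draw the rod out of the block.
- probe_tip (a point): Lower end of the probe's steel rod, on its axis, 103 mm below the handle's middle; inside the block at the start. z along the probe, towards the handle.
- loop_handle (a point): Inoculating-loop holder, to be left in the block: slim aluminium handle 7 mm in diameter with a small black ball on top, reaching 173 mm above the bench. This point is on its axis 110 mm above the bench.
- small_weight_center (a point): Centre of the small weight, a steel disc 29 mm in diameter and 9.6 mm thick, in the case; to be left there.
- jar: Amber specimen jar with a white lid, 64 mm in diameter, 88 mm tall; bystander. Origin: centre of its underside.
- beaker: Small glass beaker, 60 mm in diameter, 72 mm tall; bystander. Origin: centre of its underside.
- petri_low: Closed Petri dish, 91 mm in diameter, 14.5 mm tall, the lower of two stacked; bystander. Origin: centre of its underside.
- petri_top: The upper Petri dish, the same size; bystander. Origin: centre of its underside.
- forceps: Steel forceps lying flat on the bench, about 135 mm long (x), 20 mm wide and 6 mm tall; bystander. Origin: under its middle.
Not all that is in view belongs to the job. What is shaped like the part that bears weight_a_center but purple is not meant. What is shaped like the part that bears weight_b_center but purple is not meant.

How it is judged (in metres and radians):
On the way, in this order (a step that is already met when the one before it is completed fails the run):
1. the two large weights lie in a square pile in the middle of the pan, let go and at rest (((z of weight_a_center in the frame of pan between 0.0048 and 0.0108 m and z of weight_b_center in the frame of pan between 0.0203 and 0.0263 m and horizontal distance between weight_a_center and pan below 0.012 m and horizontal distance between weight_b_center and pan below 0.015 m) or (z of weight_b_center in the frame of pan between 0.0048 and 0.0108 m and z of weight_a_center in the frame of pan between 0.0203 and 0.0263 m and horizontal distance between weight_b_center and pan below 0.012 m and horizontal distance between weight_a_center and pan below 0.015 m)) and horizontal distance between weight_a_center and weight_b_center below 0.005 m and angle between each of weight_a_center, weight_b_center's own z axis and vertical below 0.06 rad and linear speed of each of weight_a, weight_b below 0.02 m/s and contact force between the fingers and weight_a below 0.1 N and contact force between the fingers and weight_b below 0.1 N), for 0.2 s.
2. the probe's tip has gone into the access hole (horizontal distance between probe_tip and access_hole below 0.007 m and z of probe_tip in the frame of access_hole below -0.006 m), for 0.1 s.
At the end, for the whole second after the job is handed in: The large weights lie flat in one pile on the pan (lower within 12 mm, upper 15 mm of its centre, 5 mm of each other), at rest, untouched; the probe, still gripped, its tip in the hole, holds the button at least 3 mm of its 4 mm down with 1.5 to 30 N through the last second (all of step 1 and all of step 2 and value of joint cal_button above 0.003 m and contact force between probe and balance between 1.5 and 30 N and contact force between the fingers and probe above 2 N); the arm keeps its last pose, push and grip.
It fails at once if the calibration button is pressed down while the two large weights are not both on the pan (value of joint cal_button above 0.002 m and not (z of weight_a_center in the frame of pan between 0 and 0.03 m and horizontal distance between each of weight_a_center, weight_b_center and pan below 0.06 m and z of weight_b_center in the frame of pan between 0 and 0.03 m)).
It fails at once if a large weight is dropped (falls out of the fingers faster than 0.4 m/s, as from more than about 8 mm) ((linear speed of weight_a above 0.4 m/s and contact force between the fingers and weight_a below 0.1 N) or (linear speed of weight_b above 0.4 m/s and contact force between the fingers and weight_b below 0.1 N)).
It fails at once if the probe is driven hard into the button or the balance (more than 80 N) (contact force between probe and balance above 80 N).
It fails at once if a bystander (small weight, loop holder, jar, beaker, Petri dishes, forceps) is moved more than 20 mm from its place (distance of any of small_weight_center, loop_handle, jar, beaker, petri_low, petri_top, forceps from where it was at the start of the episode above 0.02 m).
It also fails if it takes over 72 s, if anything falls off the work surface, if the arm or the gripper's body presses on something with over 40 N, if the wrist force passes 120 N, or if a joint passes its speed limit or range.

## Working session

There is one attempt and no reset: what is moved stays moved. The work goes in short steps, Python scripts to look and compute and a tool call to move; the robot and the scene stay as the last step left them, time stands still between calls to the robot, and variables do not carry over. Pictures are saved under pics/ and viewed, at most 10 in all, crops included, and the job is handed in when it is done.

Besides the shell and the picture viewer there is one more tool, called after "Call:" in YAML: its name, and indented under it one key for each argument. drive_tool: Moves the arm, as the interface text tells. Its arguments: {"type":"object","properties":{"steps":{"type":"array"},"grip_force":{"type":"number"}},"required":["steps"]}

```bash
mkdir -p pics; cat > h.py <<'E'
import numpy as np, cv2
from workcell import ctrl
def ray(cam,px,info=None):
    i=info or ctrl.camera_info(cam); K=np.array([[i['fx'],0,i['cx']],[0,i['fy'],i['cy']],[0,0,1.]])
    u=cv2.undistortPoints(np.array([[px]],float),K,np.array(i['distortion'],float))[0,0]
    T=np.array(i['cam_to_world']); d=T[:3,:3]@np.array([u[0],-u[1],-1.]); return T[:3,3],d/np.linalg.norm(d)
def atz(cam,px,z,info=None):
    o,d=ray(cam,px,info); return o+d*(z-o[2])/d[2]
def proj(cam,P,info=None):
    i=info or ctrl.camera_info(cam); K=np.array([[i['fx'],0,i['cx']],[0,i['fy'],i['cy']],[0,0,1.]])
    T=np.array(i['cam_to_world']); p=T[:3,:3].T@(np.array(P,float)-T[:3,3]); p=p*[1,-1,-1]
    return cv2.projectPoints(p[None],np.zeros(3),np.zeros(3),K,np.array(i['distortion'],float))[0][0,0]
def save(img,n): cv2.imwrite('pics/'+n,img[:,:,::-1])
E
python3 - <<'E'
from h import *
ims=[ctrl.grab_frame(c) for c in('scene','side')]
for c,im in zip(('scene','side'),ims): save(im,c+'0.png')
for c in('scene','side'):
    T=np.array(ctrl.camera_info(c)['cam_to_world']); print(c,T[:3,3].round(3),(-T[:3,2]).round(2))
    for q,z in(('weight_a_center',.0248),('probe_handle',.125),('loop_handle',.11),('access_hole',.055),('pan',.065),('weight_case',0),('tool_block',0),('small_weight_center',.022),('balance',0),('jar',0),('beaker',0),('petri_low',0),('forceps',0)):
        for r in ctrl.tip_of(c,q)[:4]:
            px=np.array(r['location'])*[512,384]; print(q,round(r['confidence'],2),px.round(),atz(c,px,z).round(3))
E
```

```text
scene [0.977 0.636 1.338] [-0.25 -0.47 -0.85]
probe_handle 0.6 [357. 255.] [0.47  0.305 0.125]
loop_handle 0.43 [342. 264.] [0.52  0.303 0.11 ]
access_hole 0.57 [268. 193.] [ 0.571 -0.05   0.055]
access_hole 0.32 [296. 320.] [0.717 0.366 0.055]
pan 0.62 [260. 215.] [0.64  0.015 0.065]
pan 0.21 [209. 234.] [ 0.817 -0.004  0.065]
weight_case 0.78 [254. 139.] [ 0.478 -0.323  0.   ]
tool_block 0.78 [342. 275.] [0.5   0.305 0.   ]
small_weight_center 0.44 [243. 150.] [ 0.549 -0.282  0.022]
balance 0.98 [271. 217.] [0.594 0.009 0.   ]
jar 0.78 [194. 154.] [ 0.711 -0.37   0.   ]
beaker 0.81 [298. 319.] [0.698 0.356 0.   ]
petri_low 0.56 [209. 236.] [ 0.812 -0.03   0.   ]
forceps 0.6 [254. 285.] [0.764 0.195 0.   ]
forceps 0.51 [266. 194.] [ 0.563 -0.082  0.   ]
side [-0.051 -0.745  0.693] [ 0.58  0.62 -0.53]
weight_a_center 0.79 [236. 263.] [ 0.423 -0.171  0.025]
weight_a_center 0.74 [303. 189.] [ 0.778 -0.054  0.025]
weight_a_center 0.69 [299. 278.] [ 0.496 -0.298  0.025]
weight_a_center 0.22 [306. 263.] [ 0.542 -0.277  0.025]
probe_handle 0.55 [140. 151.] [0.448 0.286 0.125]
loop_handle 0
[... 211 characters left out ...]
 0.471 -0.309  0.   ]
tool_block 0.65 [159. 181.] [0.499 0.295 0.   ]
tool_block 0.44 [300. 181.] [0.834 0.007 0.   ]
small_weight_center 0.46 [303. 268.] [ 0.529 -0.281  0.022]
small_weight_center 0.34 [243. 163.] [0.748 0.183 0.022]
balance 0.75 [243. 208.] [0.6   0.012 0.   ]
balance 0.21 [292. 295.] [ 0.466 -0.309  0.   ]
jar 0.66 [380. 257.] [ 0.719 -0.363  0.   ]
beaker 0.93 [203. 156.] [0.703 0.342 0.   ]
petri_low 0.66 [303. 184.] [ 0.829 -0.007  0.   ]
petri_low 0.66 [299. 277.] [ 0.518 -0.279  0.   ]
forceps 0.59 [242. 164.] [0.769 0.213 0.   ]
forceps 0.5 [156. 181.] [0.496 0.302 0.   ]
forceps 0.38 [305. 188.] [ 0.815 -0.028  0.   ]
forceps 0.31 [284. 300.] [ 0.443 -0.308  0.   ]
```

View pics/scene0.png

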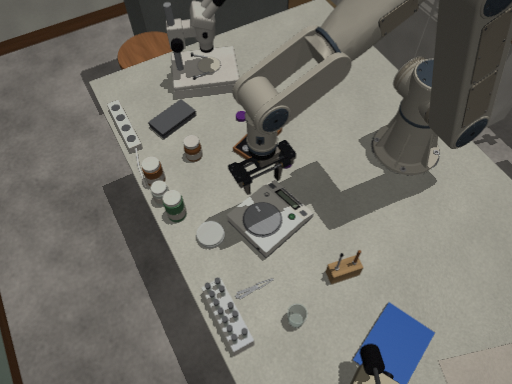

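View pics/side0.png

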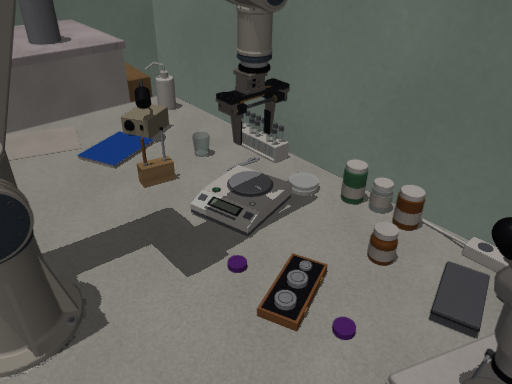

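The candidates for the large weights, in side pixels, are the grey discs in the case at (285,300) and (298,278). The small weight is at (305,266), and the purple look-alikes are at (237,263) and (344,327). I choose the two grey discs in the case. The probe is the brown handle at side (143,150), the loop holder the slim one at (163,140).

```bash
python3 - <<'E'
from h import *
im=ctrl.grab_frame('side')
for px,z in(((285,299),.0325),((297.5,278),.0325),((305,266),.0266)): print(atz('side',px,z).round(3))
save(cv2.resize(im[130:340,120:380],(780,630))[:600],'side_crop.png')
s=ctrl.read_state();print(s['ee_pos'],s['eef_rot'],s['opening'],s['clock'])
T=np.array(ctrl.camera_info('wrist')['cam_to_world']);print(T.round(3))
E
```

```text
[ 0.423 -0.327  0.032]
[ 0.487 -0.302  0.032]
[ 0.533 -0.283  0.027]
[6.25014292e-01 2.42043149e-05 2.14594592e-01] [[-3.70375042e-05  9.99999999e-01  1.45345126e-05]
 [ 9.99999999e-01  3.70372163e-05  1.98077492e-05]
 [ 1.98072109e-05  1.45352462e-05 -1.00000000e+00]] 0.09165099512595014 1.45
[[ 1.     0.001  0.     0.625]
 [-0.001  0.958  0.286  0.081]
 [-0.    -0.286  0.958  0.385]
 [ 0.     0.     0.     1.   ]]
```

View pics/side_crop.png

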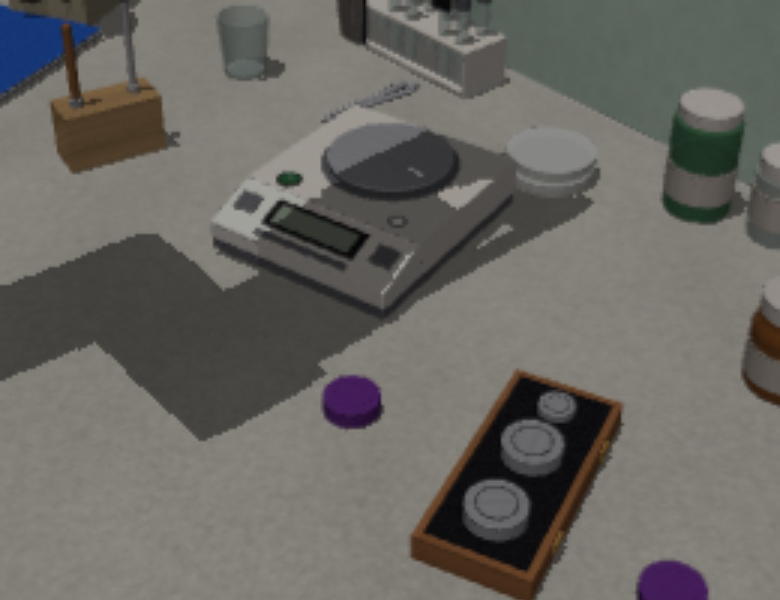

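Call:
drive_tool:
  steps:
    - {"jaw":1,"dx":-31.4,"dy":-17,"dz":0,"turn":1.19}
    - {"jaw":1,"dx":-31.4,"dy":-17,"dz":0,"turn":1.19}
    - {"jaw":1,"dx":-31.4,"dy":-17,"dz":0,"turn":1.19}
    - {"jaw":1,"dx":-31.4,"dy":-17,"dz":0,"turn":1.19}
    - {"jaw":1,"dx":-31.4,"dy":-17,"dz":0,"turn":1.19}
    - {"jaw":1,"dx":-31.4,"dy":-17,"dz":0,"turn":1.19}
    - {"jaw":1,"dx":-31.4,"dy":-17,"dz":0,"turn":1.19}
    - {"jaw":1,"dx":-31.4,"dy":-17,"dz":0,"turn":1.19}
    - {"jaw":0.4,"dx":-31.4,"dy":-17,"dz":0,"turn":1.19}
    - {"jaw":0.4,"dx":-31.4,"dy":-17,"dz":0,"turn":1.19}
    - {"jaw":0.4,"dx":-31.4,"dy":-17,"dz":0,"turn":1.19}

```text
clock: 2.55
ee_pos: [0.4555, -0.3131, 0.2146]
eef_rot: [[0.927, 0.376, 0.0], [0.376, -0.927, 0.0], [0.0, -0.0, -1.0]]
ft_force: [0.3, -0.0, 0.0]
opening: 0.0701
finger_force: 0.0
```

```bash
python3 - <<'E'
from h import *
s=ctrl.read_state();print(s['ee_pos'].round(4) if hasattr(s['ee_pos'],'round') else s['ee_pos'],np.array(s['eef_rot']).round(3),s['opening'],s['clock'],s['q'])
I=ctrl.camera_info('wrist');im=ctrl.grab_frame('wrist');save(im,'w1.png')
for q,z in(('weight_a_center',.0248),('small_weight_center',.022)):
  for r in ctrl.cut_out('wrist',q)[:4]:
    (cx,cy),(a,b),_=cv2.fitEllipse(cv2.findNonZero(cv2.convexHull(cv2.findNonZero(r['region'].astype(np.uint8))) if 0 else r['region'].astype(np.uint8))) 
    print(q,r['confidence'],np.array(r['rect'])*[512,384,512,384],(cx,cy),atz('wrist',(cx,cy),z,I).round(4))
  for r in ctrl.tip_of('wrist',q)[:4]:
    px=np.array(r['location'])*[512,384];print('tip',r['confidence'],px.round(1),atz('wrist',px,z,I).round(4))
g=cv2.medianBlur(cv2.cvtColor(im,cv2.COLOR_RGB2GRAY),5)
c=cv2.HoughCircles(g,cv2.HOUGH_GRADIENT,1,30,param1=100,param2=30,minRadius=15,maxRadius=90)
if c is not None:
  for x,y,r in c[0][:8]: print('hough',x,y,r,atz('wrist',(x,y),.0325,I).round(4))
E
```

```text
[ 0.4555 -0.3131  0.2146] [[ 0.927  0.376  0.   ]
 [ 0.376 -0.927  0.   ]
 [ 0.    -0.    -1.   ]] 0.07005200945685959 2.55 [-3.46633657e+01  1.38213704e+01  1.02509692e+02  1.42449018e-02
  6.36749820e+01  3.32625867e+01]
weight_a_center 0.61 [234.2912 110.8992 275.2    158.0928] (253.18887329101562, 135.266845703125) [ 0.4881 -0.301   0.0248]
weight_a_center 0.56 [ 98.6112 112.2048 139.9808 154.2912] (120.80400085449219, 132.6217041015625) [ 0.4379 -0.1665  0.0248]
tip 0.66 [255.8 134. ] [ 0.4904 -0.3031  0.0248]
tip 0.64 [120.8 132.6] [ 0.4379 -0.1665  0.0248]
small_weight_center 0.96 [244.1216  69.5808 267.1104  99.4176] (253.36923217773438, 84.76608276367188) [ 0.5367 -0.2815  0.022 ]
tip 0.92 [254.1  82.1] [ 0.5395 -0.2812  0.022 ]
hough 360.5 191.5 20.1 [ 0.4766 -0.4339  0.0325]
hough 253.5 135.5 21.3 [ 0.4889 -0.301   0.0325]
hough 120.5 131.5 21.6 [ 0.4409 -0.1683  0.0325]
hough 253.5 197.5 20.3 [ 0.4258 -0.3266  0.0325]
```

View pics/w1.png

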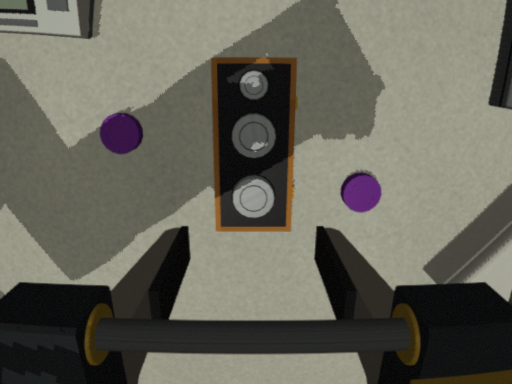

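The picture shows the large weights at (254,135) and (254,197), the small weight at (254,84), and the purple discs off the case at (121,132) and (361,192). I'll take the weight at (254,135) first.

Call:
drive_tool:
  steps:
    - {"jaw":0.4,"dx":3.5,"dy":0.1,"dz":5}
    - {"jaw":0.4,"dx":3.5,"dy":0.1,"dz":10}
    - {"jaw":0.4,"dx":3.5,"dy":0.1,"dz":15}
    - {"jaw":0.4,"dx":3.5,"dy":0.1,"dz":18}
    - {"jaw":0.4,"dx":3.5,"dy":0.1,"dz":18.9}
    - {"jaw":0.4,"dx":3.5,"dy":0.1,"dz":18.9}
    - {"jaw":0,"dx":3.5,"dy":0.1,"dz":18.9}
    - {"jaw":-0.2,"dx":3.5,"dy":0.1,"dz":18.9}
    - {"jaw":-0.2,"dx":3.5,"dy":0.1,"dz":18.9}
    - {"jaw":-0.2,"dx":3.5,"dy":0.1,"dz":18.9}
    - {"jaw":-0.2,"dx":3.5,"dy":0.1,"dz":18.9}
  grip_force: 25

```text
invalid input at $.steps[0]: expected keys jaw, dx, dy, dz, turn
```

Call:
drive_tool:
  steps:
    - {"jaw":0.4,"dx":3.5,"dy":0.1,"dz":5,"turn":0}
    - {"jaw":0.4,"dx":3.5,"dy":0.1,"dz":10,"turn":0}
    - {"jaw":0.4,"dx":3.5,"dy":0.1,"dz":15,"turn":0}
    - {"jaw":0.4,"dx":3.5,"dy":0.1,"dz":18,"turn":0}
    - {"jaw":0.4,"dx":3.5,"dy":0.1,"dz":18.9,"turn":0}
    - {"jaw":0.4,"dx":3.5,"dy":0.1,"dz":18.9,"turn":0}
    - {"jaw":0,"dx":3.5,"dy":0.1,"dz":18.9,"turn":0}
    - {"jaw":-0.2,"dx":3.5,"dy":0.1,"dz":18.9,"turn":0}
    - {"jaw":-0.2,"dx":3.5,"dy":0.1,"dz":18.9,"turn":0}
    - {"jaw":-0.2,"dx":3.5,"dy":0.1,"dz":18.9,"turn":0}
    - {"jaw":-0.2,"dx":3.5,"dy":0.1,"dz":18.9,"turn":0}
  grip_force: 25

```text
clock: 3.9
ee_pos: [0.4886, -0.3023, 0.0267]
eef_rot: [[0.928, 0.372, 0.001], [0.372, -0.928, -0.001], [0.001, 0.001, -1.0]]
ft_force: [-0.2, 1.3, 7.1]
opening: 0.0447
finger_force: 25.0
```

Call:
drive_tool:
  steps:
    - {"jaw":-0.2,"dx":0,"dy":0,"dz":-1.5,"turn":0}
    - {"jaw":-0.2,"dx":0,"dy":0,"dz":-4,"turn":0}
    - {"jaw":-0.2,"dx":0,"dy":0,"dz":-8,"turn":0}
    - {"jaw":-0.2,"dx":2,"dy":-3,"dz":-12,"turn":0}
    - {"jaw":-0.2,"dx":5,"dy":-6,"dz":-16,"turn":0}
    - {"jaw":-0.2,"dx":8,"dy":-9,"dz":-19,"turn":0}
    - {"jaw":-0.2,"dx":11,"dy":-13,"dz":-19,"turn":0}
    - {"jaw":-0.2,"dx":14,"dy":-17,"dz":-19,"turn":0}
    - {"jaw":-0.2,"dx":17,"dy":-20,"dz":-19,"turn":0}
    - {"jaw":-0.2,"dx":20,"dy":-24.4,"dz":-19,"turn":0}
    - {"jaw":-0.2,"dx":20,"dy":-24.4,"dz":-19,"turn":0}
    - {"jaw":-0.2,"dx":20,"dy":-24.4,"dz":-19,"turn":0}

```text
clock: 5.1
ee_pos: [0.5827, 0.0003, 0.2162]
eef_rot: [[0.927, 0.374, 0.0], [0.374, -0.927, -0.0], [0.0, 0.0, -1.0]]
ft_force: [-0.0, -0.6, -1.6]
opening: 0.0445
finger_force: 25.0
```

```bash
cat > look.py <<'E'
from h import *
import sys
I=ctrl.camera_info('wrist');im=ctrl.grab_frame('wrist');save(im,sys.argv[1])
for q,z in(('pan',.065),('access_hole',.055),('balance',0)):
  for r in ctrl.tip_of('wrist',q)[:2]:
    px=np.array(r['location'])*[512,384];print('tip',q,r['confidence'],px.round(1),atz('wrist',px,z,I).round(4))
for r in ctrl.cut_out('wrist','pan')[:1]:
    c=max(cv2.findContours(r['region'].astype(np.uint8),0,1)[0],key=cv2.contourArea)
    P=np.array([atz('wrist',p[0]+0.0,.065,I)[:2] for p in c]); best=None
    rng=np.random.default_rng(0)
    for _ in range(1500):  # RANSAC circle of the known radius
        p,q=P[rng.choice(len(P),2,False)];d=q-p;L=np.linalg.norm(d)
        if L<.03 or L>.12: continue
        for s in(1,-1):
            m=(p+q)/2+s*np.sqrt(.0036-L*L/4)*np.array([-d[1],d[0]])/L
            n=(abs(np.linalg.norm(P-m,axis=1)-.06)<.0015)
            if best is None or n.sum()>best[0]: best=(n.sum(),m,len(P))
    print('pan circle',best,proj('wrist',[*best[1],.065],I))
E
python3 look.py w2.png
```

```text
tip pan 0.67 [250.  110.1] [0.6406 0.0258 0.065 ]
tip access_hole 0.92 [294.7 192.7] [ 0.5798 -0.0482  0.055 ]
tip balance 0.62 [248.1 140.1] [0.6049 0.0142 0.    ]
tip balance 0.43 [295.8 192.9] [ 0.5673 -0.0626  0.    ]
pan circle (np.int64(363), array([0.64084554, 0.0278004 ]), 363) [248.14490977 109.06355308]
```

View pics/w2.png

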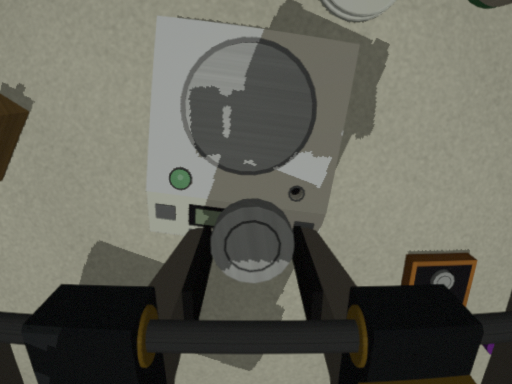

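Call:
drive_tool:
  steps:
    - {"jaw":-0.2,"dx":3.2,"dy":-0.2,"dz":3,"turn":0}
    - {"jaw":-0.2,"dx":6.4,"dy":-0.4,"dz":7,"turn":0}
    - {"jaw":-0.2,"dx":6.4,"dy":-0.4,"dz":11,"turn":0}
    - {"jaw":-0.2,"dx":6.4,"dy":-0.4,"dz":13,"turn":0}
    - {"jaw":-0.2,"dx":6.4,"dy":-0.4,"dz":13.7,"turn":0}
    - {"jaw":-0.2,"dx":6.4,"dy":-0.4,"dz":13.8,"turn":0}
    - {"jaw":-0.2,"dx":6.4,"dy":-0.4,"dz":13.8,"turn":0}
    - {"jaw":-0.2,"dx":6.4,"dy":-0.4,"dz":13.8,"turn":0}
    - {"jaw":-0.2,"dx":6.4,"dy":-0.4,"dz":13.8,"turn":0}

```text
clock: 6.25
ee_pos: [0.6417, 0.0263, 0.0791]
eef_rot: [[0.928, 0.372, 0.002], [0.372, -0.928, 0.0], [0.002, 0.001, -1.0]]
ft_force: [0.3, -0.2, -1.7]
opening: 0.0449
finger_force: 25.0
```

Call:
drive_tool:
  steps:
    - {"jaw":-0.2,"dx":0,"dy":-0.15,"dz":0.1,"turn":0}
    - {"jaw":-0.2,"dx":0,"dy":-0.15,"dz":0.2,"turn":0}
    - {"jaw":-0.2,"dx":0,"dy":-0.15,"dz":0.3,"turn":0}
    - {"jaw":-0.2,"dx":0,"dy":-0.15,"dz":0.4,"turn":0}
    - {"jaw":-0.2,"dx":0,"dy":-0.15,"dz":0.4,"turn":0}

```text
clock: 6.75
ee_pos: [0.6403, 0.0279, 0.0747]
eef_rot: [[0.928, 0.372, 0.0], [0.372, -0.928, 0.0], [0.0, -0.0, -1.0]]
ft_force: [-4.0, 0.4, 9.3]
opening: 0.045
finger_force: 25.0
```

Call:
drive_tool:
  steps:
    - {"jaw":0.1,"dx":0,"dy":0,"dz":0,"turn":0}
    - {"jaw":0.4,"dx":0,"dy":0,"dz":0,"turn":0}
    - {"jaw":0.4,"dx":0,"dy":0,"dz":0,"turn":0}
    - {"jaw":0.4,"dx":0,"dy":0,"dz":0,"turn":0}
    - {"jaw":0.4,"dx":0,"dy":0,"dz":-2,"turn":0}
    - {"jaw":0.4,"dx":0,"dy":0,"dz":-6,"turn":0}
    - {"jaw":0.4,"dx":-3,"dy":0.2,"dz":-10,"turn":0}
    - {"jaw":0.4,"dx":-6.4,"dy":0.4,"dz":-14,"turn":0}
    - {"jaw":0.4,"dx":-6.4,"dy":0.4,"dz":-14,"turn":0}
    - {"jaw":0.4,"dx":-6.4,"dy":0.4,"dz":-14,"turn":0}

```text
clock: 7.75
ee_pos: [0.5827, 0.0001, 0.2148]
eef_rot: [[0.929, 0.371, 0.003], [0.371, -0.929, 0.0], [0.003, 0.001, -1.0]]
ft_force: [-0.3, -0.4, -0.4]
opening: 0.0645
finger_force: 0.0
```

```bash
cat > wt.py <<'E'
from h import *
import sys
# hough circles near expected world spot: name x y z
x,y,z=map(float,sys.argv[2:5]);I=ctrl.camera_info('wrist');im=ctrl.grab_frame('wrist');save(im,sys.argv[1])
e=proj('wrist',[x,y,z],I);print('expected px',e)
g=cv2.medianBlur(cv2.cvtColor(im,cv2.COLOR_RGB2GRAY),3)
c=cv2.HoughCircles(g,cv2.HOUGH_GRADIENT,1,5,param1=60,param2=15,minRadius=18,maxRadius=36)
if c is not None:
  for u,v,r in c[0]:
    if np.hypot(u-e[0],v-e[1])<25: print('hough',u,v,r,atz('wrist',(u,v),z,I).round(4), 'R mm',1000*np.linalg.norm(atz('wrist',(u+r,v),z,I)-atz('wrist',(u,v),z,I)))
for r in ctrl.tip_of('wrist','weight_a_center')[:4]:
  px=np.array(r['location'])*[512,384];print('tip',r['confidence'],px.round(1),atz('wrist',px,z-.0077,I).round(4))
E
python3 wt.py w3.png .6403 .0279 .0805; python3 look.py w3b.png
```

```text
expected px [247.06625847 110.83386458]
hough 247.5 109.5 18.35 [0.6415 0.028  0.0805] R mm 16.311071106720462
hough 238.5 117.5 25.4 [0.632  0.0329 0.0805] R mm 22.702839813240253
tip 0.88 [325.4 309.8] [ 0.4732 -0.1308  0.0728]
tip 0.67 [245.6 106.1] [0.6433 0.0306 0.0728]
tip 0.29 [245.6 139.8] [0.6147 0.0194 0.0728]
tip access_hole 0.8 [298.  195.8] [ 0.5782 -0.0516  0.055 ]
tip balance 0.92 [246.2 140.5] [0.6035 0.0164 0.    ]
pan circle (np.int64(349), array([0.64099287, 0.0278221 ]), 365) [248.44210885 108.66016816]
```

Call:
drive_tool:
  steps:
    - {"jaw":0.4,"dx":-4,"dy":3.7,"dz":0,"turn":0}
    - {"jaw":0.4,"dx":-8,"dy":7.4,"dz":0,"turn":0}
    - {"jaw":0.4,"dx":-12,"dy":11,"dz":0,"turn":0}
    - {"jaw":0.4,"dx":-16,"dy":14.7,"dz":0,"turn":0}
    - {"jaw":0.4,"dx":-20,"dy":18.4,"dz":0,"turn":0}
    - {"jaw":0.4,"dx":-24,"dy":22,"dz":3,"turn":0}
    - {"jaw":0.4,"dx":-26.7,"dy":24.5,"dz":6,"turn":0}
    - {"jaw":0.4,"dx":-26.7,"dy":24.5,"dz":10,"turn":0}
    - {"jaw":0.4,"dx":-26.7,"dy":24.5,"dz":14,"turn":0}
    - {"jaw":0.4,"dx":-26.7,"dy":24.5,"dz":14,"turn":0}
    - {"jaw":0.4,"dx":-26.7,"dy":24.5,"dz":14,"turn":0}

```text
clock: 9.2
ee_pos: [0.4252, -0.3258, 0.0733]
eef_rot: [[0.928, 0.372, -0.002], [0.372, -0.928, 0.002], [-0.001, -0.002, -1.0]]
ft_force: [0.3, 0.3, -0.2]
opening: 0.0641
finger_force: 0.0
```

Call:
drive_tool:
  steps:
    - {"jaw":0.4,"dx":0,"dy":0.1,"dz":2,"turn":0}
    - {"jaw":0.4,"dx":0,"dy":0.1,"dz":4,"turn":0}
    - {"jaw":0.4,"dx":0,"dy":0.1,"dz":4.6,"turn":0}
    - {"jaw":0.4,"dx":0,"dy":0.1,"dz":4.6,"turn":0}
    - {"jaw":0.1,"dx":0,"dy":0.1,"dz":4.6,"turn":0}
    - {"jaw":-0.2,"dx":0,"dy":0.1,"dz":4.6,"turn":0}
    - {"jaw":-0.2,"dx":0,"dy":0.1,"dz":4.6,"turn":0}
    - {"jaw":-0.2,"dx":0,"dy":0.1,"dz":4.6,"turn":0}
    - {"jaw":-0.2,"dx":0,"dy":0.1,"dz":4.6,"turn":0}

```text
clock: 10.1
ee_pos: [0.4264, -0.3274, 0.0287]
eef_rot: [[0.928, 0.371, 0.001], [0.371, -0.928, -0.0], [0.001, 0.001, -1.0]]
ft_force: [-0.3, 2.1, 8.1]
opening: 0.0442
finger_force: 25.0
```

Call:
drive_tool:
  steps:
    - {"jaw":-0.2,"dx":0,"dy":0,"dz":-1.5,"turn":0}
    - {"jaw":-0.2,"dx":0,"dy":0,"dz":-4,"turn":0}
    - {"jaw":-0.2,"dx":0,"dy":0,"dz":-8,"turn":0}
    - {"jaw":-0.2,"dx":2,"dy":-2,"dz":-12,"turn":0}
    - {"jaw":-0.2,"dx":5,"dy":-5,"dz":-15,"turn":0}
    - {"jaw":-0.2,"dx":8,"dy":-8,"dz":-18,"turn":0}
    - {"jaw":-0.2,"dx":12,"dy":-11.5,"dz":-19,"turn":0}
    - {"jaw":-0.2,"dx":16,"dy":-15,"dz":-19,"turn":0}
    - {"jaw":-0.2,"dx":20,"dy":-18.5,"dz":-19,"turn":0}
    - {"jaw":-0.2,"dx":24,"dy":-22,"dz":-19,"turn":0}
    - {"jaw":-0.2,"dx":26.6,"dy":-24.6,"dz":-19,"turn":0}
    - {"jaw":-0.2,"dx":26.6,"dy":-24.6,"dz":-19,"turn":0}

```text
clock: 11.3
ee_pos: [0.5831, 0.0046, 0.2178]
eef_rot: [[0.927, 0.375, 0.001], [0.375, -0.927, 0.002], [0.002, -0.001, -1.0]]
ft_force: [1.5, -0.9, -1.8]
opening: 0.0443
finger_force: 25.0
```

```bash
python3 - <<'E'
from h import *
s=ctrl.read_state();p=np.array(s['ee_pos']);I=ctrl.camera_info('wrist');im=ctrl.grab_frame('wrist');save(im,'w4.png');sd=ctrl.grab_frame('side')
print(p,s['opening'])
old=cv2.imread('pics/w2.png')[190:300,180:330]; new=im[190:300,180:330,::-1]
q=proj('side',p); print(q); u,v=q.astype(int)
sc=sd[v-50:v+50,u-60:u+60,::-1]
o=np.vstack([np.hstack([cv2.resize(old,(375,275)),cv2.resize(new,(375,275))]),np.hstack([cv2.resize(sc,(375,312)),np.zeros((312,375,3),np.uint8)])])
cv2.imwrite('pics/c4.png',o)
E
```

```text
[0.5831132  0.00464879 0.21778374] 0.044258624554410826
[239.75102283 141.10567958]
```

View pics/c4.png

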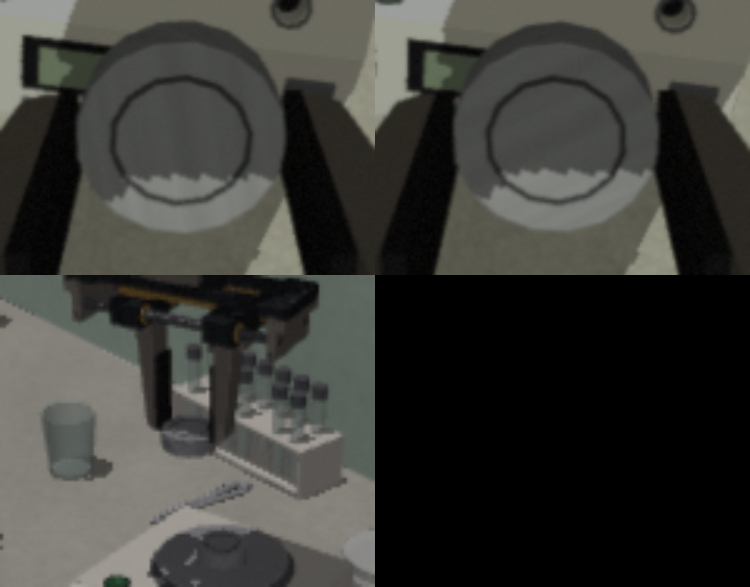

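The crops show the second weight level in the fingers, seated as the first was. The first weight lies on the pan. I'll go above it.

Call:
drive_tool:
  steps:
    - {"jaw":-0.2,"dx":3,"dy":0,"dz":3,"turn":0}
    - {"jaw":-0.2,"dx":6.2,"dy":0,"dz":6,"turn":0}
    - {"jaw":-0.2,"dx":6.2,"dy":0,"dz":9,"turn":0}
    - {"jaw":-0.2,"dx":6.2,"dy":0,"dz":11.5,"turn":0}
    - {"jaw":-0.2,"dx":6.2,"dy":0,"dz":12,"turn":0}
    - {"jaw":-0.2,"dx":6.2,"dy":0,"dz":12,"turn":0}
    - {"jaw":-0.2,"dx":6.2,"dy":0,"dz":12,"turn":0}
    - {"jaw":-0.2,"dx":6.2,"dy":0,"dz":12,"turn":0}

```text
clock: 12.2
ee_pos: [0.6399, 0.0226, 0.0995]
eef_rot: [[0.929, 0.371, 0.003], [0.371, -0.929, 0.0], [0.002, 0.001, -1.0]]
ft_force: [0.8, -0.3, -1.7]
opening: 0.0445
finger_force: 25.0
```

Call:
drive_tool:
  steps:
    - {"jaw":-0.2,"dx":0.2,"dy":-0.5,"dz":0.1,"turn":0}
    - {"jaw":-0.2,"dx":0.2,"dy":-0.5,"dz":0.3,"turn":0}
    - {"jaw":-0.2,"dx":0.2,"dy":-0.5,"dz":0.4,"turn":0}
    - {"jaw":-0.2,"dx":0.2,"dy":-0.5,"dz":0.4,"turn":0}
    - {"jaw":-0.2,"dx":0.2,"dy":-0.5,"dz":0.4,"turn":0}

```text
clock: 12.7
ee_pos: [0.6389, 0.0284, 0.0935]
eef_rot: [[0.928, 0.372, -0.0], [0.372, -0.928, -0.0], [-0.0, -0.0, -1.0]]
ft_force: [0.5, -0.2, -2.0]
opening: 0.0444
finger_force: 25.0
```

Call:
drive_tool:
  steps:
    - {"jaw":-0.2,"dx":0.15,"dy":0.05,"dz":0.0,"turn":0}
    - {"jaw":-0.2,"dx":0.15,"dy":0.05,"dz":0.1,"turn":0}
    - {"jaw":-0.2,"dx":0.15,"dy":0.05,"dz":0.15,"turn":0}
    - {"jaw":-0.2,"dx":0.15,"dy":0.05,"dz":0.15,"turn":0}

```text
clock: 13.1
ee_pos: [0.6408, 0.0285, 0.0924]
eef_rot: [[0.928, 0.372, 0.001], [0.372, -0.928, 0.0], [0.001, 0.0, -1.0]]
ft_force: [0.3, -1.5, 0.6]
opening: 0.0441
finger_force: 25.0
```

```bash
python3 - <<'E'
from h import *
P=[];F=[]
for _ in range(6):
    ctrl.grab_frame('side'); s=ctrl.read_state();P.append(s['ee_pos']);F.append(s['ft_force'])
print(np.array(P).round(4),np.mean(P,0),np.array(F).round(1))
E
```

```text
[[0.6408 0.0284 0.0923]
 [0.6408 0.0285 0.0923]
 [0.6408 0.0284 0.0923]
 [0.6408 0.0284 0.0923]
 [0.6407 0.0284 0.0923]
 [0.6408 0.0284 0.0923]] [0.64076326 0.02844431 0.09232959] [[ 0.5 -0.5  0.7]
 [ 1.2 -0.8  1.3]
 [ 0.4  0.   1.9]
 [ 0.   0.5  1.3]
 [-0.  -0.2  1.6]
 [-0.1 -0.8  2.1]]
```

Call:
drive_tool:
  steps:
    - {"jaw":-0.2,"dx":0,"dy":0,"dz":0.05,"turn":0}
    - {"jaw":-0.2,"dx":0,"dy":0,"dz":0.05,"turn":0}
    - {"jaw":0.1,"dx":0,"dy":0,"dz":0.05,"turn":0}
    - {"jaw":0.4,"dx":0,"dy":0,"dz":0.05,"turn":0}
    - {"jaw":0.4,"dx":0,"dy":0,"dz":0.05,"turn":0}
    - {"jaw":0.4,"dx":0,"dy":0,"dz":0.05,"turn":0}
    - {"jaw":0.4,"dx":0,"dy":0,"dz":-2,"turn":0}
    - {"jaw":0.4,"dx":0,"dy":0,"dz":-6,"turn":0}
    - {"jaw":0.4,"dx":-3,"dy":0,"dz":-10,"turn":0}
    - {"jaw":0.4,"dx":-6.4,"dy":0,"dz":-12,"turn":0}
    - {"jaw":0.4,"dx":-6.4,"dy":0,"dz":-12,"turn":0}
    - {"jaw":0.4,"dx":-6.4,"dy":0,"dz":-12,"turn":0}

```text
clock: 14.6
ee_pos: [0.5813, 0.0046, 0.2126]
eef_rot: [[0.929, 0.371, 0.002], [0.371, -0.929, 0.0], [0.001, 0.0, -1.0]]
ft_force: [-0.5, 0.4, -1.3]
opening: 0.0639
finger_force: 0.0
```

```bash
python3 wt.py w5.png .6408 .0284 .096; python3 look.py w5b.png; python3 -c "
import cv2
a=cv2.imread('pics/w5.png')[40:220,160:350];b=cv2.imread('pics/w3.png')[40:220,160:350]
import numpy as np
from h import *
sd=ctrl.grab_frame('side')[150:230,190:310,::-1]
cv2.imwrite('pics/c5.png',np.hstack([cv2.resize(a,(400,380)),cv2.resize(sd,(400,380))]))"
```

```text
expected px [252.14039789 111.53672477]
hough 251.5 112.5 19.0 [0.6399 0.0286 0.096 ] R mm 15.941207627877137
hough 257.5 114.5 21.1 [0.6402 0.0233 0.096 ] R mm 17.73681739450346
tip 0.82 [326.7 313. ] [ 0.4789 -0.1203  0.0883]
tip access_hole 0.88 [302.  193.3] [ 0.5816 -0.0495  0.055 ]
tip balance 0.85 [250.6 140.2] [0.6051 0.0164 0.    ]
pan circle (np.int64(369), array([0.64102067, 0.02775949]), 369) [253.29377927 109.66364039]
```

View pics/c5.png

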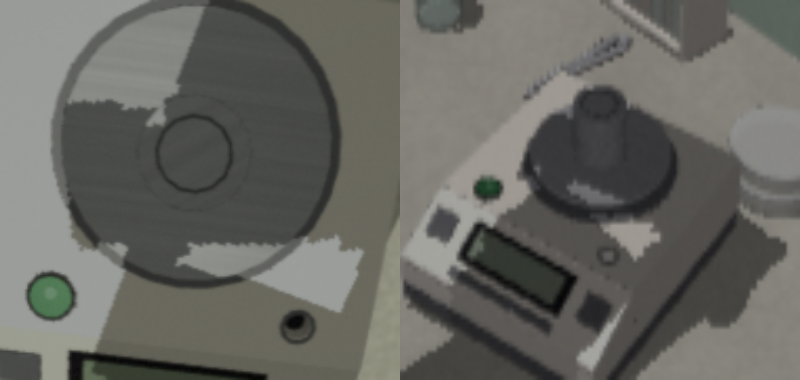

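The pile is square: the upper weight is centred at about (252,112) and within 2 mm of the pan centre. The hole is at (301,194) in the wrist picture. Next is the tool block.

Call:
drive_tool:
  steps:
    - {"jaw":0,"dx":0,"dy":0,"dz":-5,"turn":0}
    - {"jaw":0,"dx":-0.5,"dy":-4,"dz":-8,"turn":0}
    - {"jaw":0,"dx":-1,"dy":-8.5,"dz":-9,"turn":0}
    - {"jaw":0,"dx":-1.6,"dy":-13,"dz":-9,"turn":0}
    - {"jaw":0,"dx":-2,"dy":-17.5,"dz":-9,"turn":0}
    - {"jaw":0,"dx":-3,"dy":-22,"dz":-9,"turn":0}
    - {"jaw":0,"dx":-3.5,"dy":-26.5,"dz":-9,"turn":0}
    - {"jaw":0,"dx":-4,"dy":-30.7,"dz":-9,"turn":0}
    - {"jaw":0,"dx":-4,"dy":-30.7,"dz":-9,"turn":0}
    - {"jaw":0,"dx":-4,"dy":-30.7,"dz":-9,"turn":0}

```text
clock: 16.0
ee_pos: [0.4296, 0.2754, 0.3019]
eef_rot: [[0.927, 0.374, -0.0], [0.374, -0.927, -0.001], [-0.0, 0.0, -1.0]]
ft_force: [0.4, -0.2, -1.0]
opening: 0.0461
finger_force: 0.0
```

```bash
cat > pr.py <<'E'
from h import *
import sys
print(np.array(ctrl.read_state()['ee_pos']).round(4))
for cam in('wrist','side','scene'):
  I=ctrl.camera_info(cam);im=ctrl.grab_frame(cam)
  if cam=='wrist': save(im,sys.argv[1])
  for q,z in(('probe_handle',.110),('loop_handle',.11),('tool_block',0)):
    for r in ctrl.tip_of(cam,q)[:1]:
      px=np.array(r['location'])*[512,384];print(cam,q,r['confidence'],px.round(1),atz(cam,px,z,I).round(4))
E
python3 pr.py w6.png; python3 -c "
from h import *
print(atz('side',(145.3,164.7),.066),atz('side',(164.3,159.7),.062))"
```

```text
[0.4296 0.2754 0.3019]
wrist probe_handle 0.64 [241.  122.8] [0.4694 0.3042 0.11  ]
wrist loop_handle 0.46 [271.3  77. ] [0.525  0.2924 0.11  ]
wrist tool_block 0.91 [255.7  96.4] [0.4996 0.2982 0.    ]
side probe_handle 0.56 [141.8 152.3] [0.4604 0.3013 0.11  ]
side loop_handle 0.56 [162.8 146.9] [0.5253 0.2922 0.11  ]
side tool_block 0.72 [244.  162.4] [0.7793 0.2148 0.    ]
scene probe_handle 0.4 [358.1 252.8] [0.4569 0.2971 0.11  ]
scene loop_handle 0.42 [341.9 261. ] [0.5149 0.2952 0.11  ]
scene tool_block 0.62 [342.6 273.4] [0.4962 0.301  0.    ]
[0.46651986 0.30258422 0.066     ] [0.52981699 0.29987539 0.062     ]
```

View pics/w6.png

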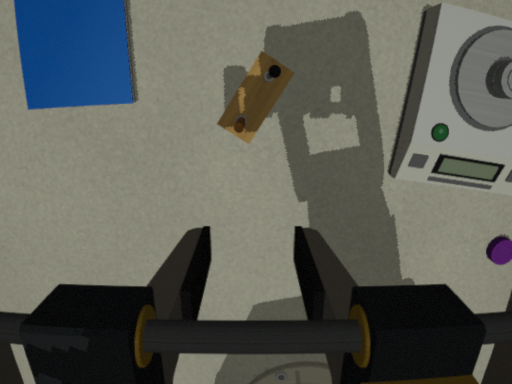

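The probe's brown handle is at (240,124) and the loop holder's black ball at (274,71). I'll go above the probe.

Call:
drive_tool:
  steps:
    - {"jaw":0,"dx":4.7,"dy":-1.1,"dz":3,"turn":0}
    - {"jaw":0,"dx":4.7,"dy":-1.1,"dz":7,"turn":0}
    - {"jaw":0,"dx":4.7,"dy":-1.1,"dz":11,"turn":0}
    - {"jaw":0,"dx":4.7,"dy":-1.1,"dz":11,"turn":0}
    - {"jaw":0,"dx":4.7,"dy":-1.1,"dz":11,"turn":0}
    - {"jaw":0,"dx":4.7,"dy":-1.1,"dz":11,"turn":0}

```text
clock: 17.2
ee_pos: [0.4705, 0.3032, 0.1944]
eef_rot: [[0.928, 0.372, 0.003], [0.372, -0.928, 0.002], [0.003, -0.001, -1.0]]
ft_force: [-0.5, 1.0, 0.1]
opening: 0.0461
finger_force: 0.0
```

```bash
python3 pr.py w7.png; python3 -c "
from h import *
I=ctrl.camera_info('wrist')
for P in((.469,.3035,.15),(.469,.3035,.07),(.5265,.2925,.173)): print(proj('wrist',P,I))
for r in ctrl.cut_out('wrist','probe_handle')[:1]:
  im=cv2.imread('pics/w7.png'); 
  print(np.array(r['rect'])*[512,384,512,384]); im[r['region']]=im[r['region']]//2+[0,127,0]; cv2.imwrite('pics/c7.png',im[60:330])"
```

```text
[0.4705 0.3032 0.1944]
wrist probe_handle 0.63 [247.9 198.1] [0.4677 0.306  0.11  ]
wrist loop_handle 0.94 [289.6 134.6] [0.5264 0.2952 0.11  ]
wrist tool_block 0.56 [265.  144.7] [0.4983 0.2994 0.    ]
side probe_handle 0.61 [139.8 150.8] [0.4606 0.3136 0.11  ]
side loop_handle 0.55 [160.1 145. ] [0.5259 0.3085 0.11  ]
side tool_block 0.61 [251.8 201.7] [0.6418 0.0209 0.    ]
scene probe_handle 0.41 [359.1 254.6] [0.4577 0.3035 0.11  ]
scene loop_handle 0.63 [338.7 263.4] [0.5277 0.2967 0.11  ]
scene tool_block 0.66 [344.8 274.1] [0.4914 0.3064 0.    ]
[250.84607873 214.73714882]
[251.10657206 183.30121675]
[305.93294383 147.8523349 ]
[242.176  177.984  257.9968 220.6848]
```

View pics/w7.png

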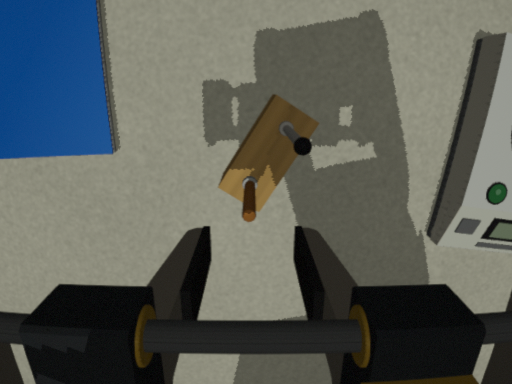

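Call:
drive_tool:
  steps:
    - {"jaw":0,"dx":-0.2,"dy":-0.2,"dz":2,"turn":0}
    - {"jaw":0,"dx":-0.2,"dy":-0.2,"dz":5,"turn":0}
    - {"jaw":0,"dx":-0.2,"dy":-0.2,"dz":8,"turn":0}
    - {"jaw":0,"dx":-0.2,"dy":-0.2,"dz":10,"turn":0}
    - {"jaw":0,"dx":-0.2,"dy":-0.2,"dz":10.3,"turn":0}
    - {"jaw":0,"dx":-0.2,"dy":-0.2,"dz":10.3,"turn":0}
    - {"jaw":-0.5,"dx":-0.2,"dy":-0.2,"dz":10.3,"turn":0}
    - {"jaw":-0.95,"dx":-0.2,"dy":-0.2,"dz":10.3,"turn":0}
    - {"jaw":-0.95,"dx":-0.2,"dy":-0.2,"dz":10.3,"turn":0}
    - {"jaw":-0.95,"dx":-0.2,"dy":-0.2,"dz":10.3,"turn":0}
    - {"jaw":-0.95,"dx":-0.2,"dy":-0.2,"dz":10.3,"turn":0}
    - {"jaw":-0.95,"dx":-0.2,"dy":-0.2,"dz":10.3,"turn":0}
  grip_force: 30

```text
clock: 19.05
ee_pos: [0.467, 0.3037, 0.0894]
eef_rot: [[0.928, 0.372, 0.0], [0.372, -0.928, 0.0], [0.001, -0.0, -1.0]]
ft_force: [0.5, -1.6, 3.0]
opening: 0.0096
finger_force: 30.0
```

Call:
drive_tool:
  steps:
    - {"jaw":-0.95,"dx":0,"dy":0,"dz":-2,"turn":0}
    - {"jaw":-0.95,"dx":0,"dy":0,"dz":-5,"turn":0}
    - {"jaw":-0.95,"dx":0,"dy":0,"dz":-8,"turn":0}
    - {"jaw":-0.95,"dx":0,"dy":0,"dz":-12,"turn":0}
    - {"jaw":-0.95,"dx":-0.3,"dy":4,"dz":-12,"turn":0}
    - {"jaw":-0.95,"dx":-0.6,"dy":8.5,"dz":-12,"turn":0}
    - {"jaw":-0.95,"dx":-1,"dy":13,"dz":-12,"turn":0}
    - {"jaw":-0.95,"dx":-1.3,"dy":18,"dz":-12,"turn":0}
    - {"jaw":-0.95,"dx":-1.6,"dy":23,"dz":-12,"turn":0}
    - {"jaw":-0.95,"dx":-2,"dy":28,"dz":-12,"turn":0}
    - {"jaw":-0.95,"dx":-2.3,"dy":33,"dz":-12,"turn":0}
    - {"jaw":-0.95,"dx":-2.6,"dy":37,"dz":-11,"turn":0}

```text
clock: 20.25
ee_pos: [0.5815, -0.0522, 0.2001]
eef_rot: [[0.929, 0.371, 0.003], [0.371, -0.929, -0.0], [0.002, 0.001, -1.0]]
ft_force: [0.9, 2.1, 0.7]
opening: 0.0097
finger_force: 30.0
```

Call:
drive_tool:
  steps:
    - {"jaw":-0.95,"dx":0,"dy":0,"dz":1,"turn":0}
    - {"jaw":-0.95,"dx":0,"dy":0,"dz":3,"turn":0}
    - {"jaw":-0.95,"dx":0,"dy":0,"dz":3.2,"turn":0}
    - {"jaw":-0.95,"dx":0,"dy":0,"dz":3.2,"turn":0}
    - {"jaw":-0.95,"dx":0,"dy":0,"dz":3.2,"turn":0}
    - {"jaw":-0.95,"dx":0,"dy":0,"dz":3.2,"turn":0}

```text
clock: 20.85
ee_pos: [0.5807, -0.049, 0.168]
eef_rot: [[0.928, 0.372, 0.001], [0.372, -0.928, -0.0], [0.001, 0.001, -1.0]]
ft_force: [-0.6, 0.9, 1.3]
opening: 0.0097
finger_force: 30.0
```

```bash
cat > tip.py <<'E'
from h import *
import sys
p=np.array(ctrl.read_state()['ee_pos']);print(p.round(4))
H=np.array([.581,-.0495,.055]);t=p-[0,0,.0824]
for cam in('wrist','side'):
  I=ctrl.camera_info(cam);im=ctrl.grab_frame(cam);save(im,cam+sys.argv[1]+'.png')
  print(cam,'expect hole',proj(cam,H,I).round(1),'tip',proj(cam,t,I).round(1),'collar',proj(cam,t+[0,0,.055],I).round(1))
  for q,z in(('access_hole',.055),('probe_tip',t[2])):
    for r in ctrl.tip_of(cam,q)[:2]:
      px=np.array(r['location'])*[512,384];print(' ',q,r['confidence'],px.round(1),atz(cam,px,z,I).round(4))
a=cv2.imread('pics/wrist'+sys.argv[1]+'.png');b=cv2.imread('pics/side'+sys.argv[1]+'.png')
I=ctrl.camera_info('wrist');u,v=proj('wrist',H,I).astype(int);x,y=proj('side',H).astype(int)
print('crop origins',(u-40,v-40),(x-40,y-50))
cv2.imwrite('pics/c'+sys.argv[1]+'.png',np.hstack([cv2.resize(a[v-40:v+40,u-40:u+40],(400,400)),cv2.resize(b[y-50:y+30,x-40:x+40],(400,400))]))
E
python3 tip.py 8
```

```text
[ 0.5807 -0.049   0.168 ]
wrist expect hole [252.9 186.1] tip [252.3 196.8] collar [252.4 223. ]
  access_hole 0.69 [252.7 188.6] [ 0.5788 -0.0502  0.055 ]
  probe_tip 0.84 [252.5 195.6] [ 0.5816 -0.0488  0.0856]
side expect hole [252.6 204.1] tip [252.5 194.3] collar [252.8 176.1]
  access_hole 0.88 [250.8 203. ] [ 0.5807 -0.0426  0.055 ]
  probe_tip 0.48 [246.1 194.8] [ 0.5664 -0.04    0.0856]
crop origins (np.int64(212), np.int64(145)) (np.int64(212), np.int64(154))
```

View pics/c8.png

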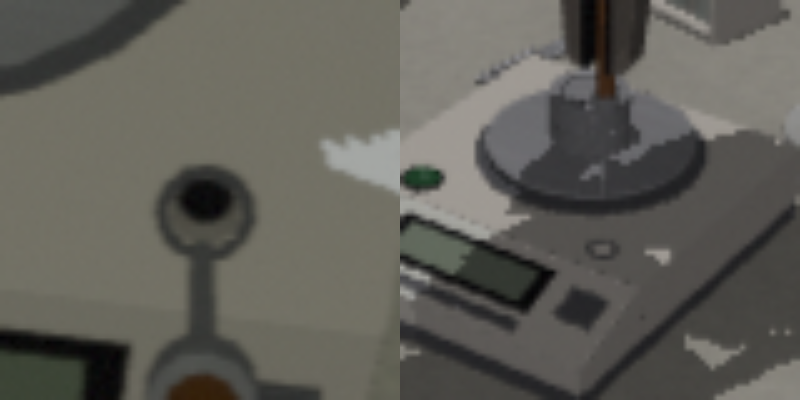

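The crop shows the hole rim centred at (253.2,187.6) and the probe tip at about (252.4,195) in the wrist picture, about 2 mm off along the tool's x axis. I'll correct that and lower the probe.

Call:
drive_tool:
  steps:
    - {"jaw":-0.95,"dx":-0.2,"dy":0.05,"dz":0.5,"turn":0}
    - {"jaw":-0.95,"dx":-0.2,"dy":0.05,"dz":1.5,"turn":0}
    - {"jaw":-0.95,"dx":-0.2,"dy":0.05,"dz":2.4,"turn":0}
    - {"jaw":-0.95,"dx":-0.2,"dy":0.05,"dz":2.6,"turn":0}
    - {"jaw":-0.95,"dx":-0.2,"dy":0.05,"dz":2.6,"turn":0}
    - {"jaw":-0.95,"dx":-0.2,"dy":0.05,"dz":2.6,"turn":0}

```text
clock: 21.75
ee_pos: [0.5786, -0.0508, 0.141]
eef_rot: [[0.928, 0.372, -0.0], [0.372, -0.928, 0.0], [-0.0, -0.0, -1.0]]
ft_force: [-0.0, -0.1, -0.4]
opening: 0.0095
finger_force: 30.0
```

```bash
python3 tip.py 9; python3 - <<'E'
from h import *
# rim by Hough in enlarged crop of picture 8 and 9
for n in('8','9'):
  g=cv2.cvtColor(cv2.imread(f'pics/wrist{n}.png'),cv2.COLOR_BGR2GRAY)[150:230,210:295];g=cv2.resize(g,None,fx=5,fy=5,interpolation=cv2.INTER_CUBIC)
  c=cv2.HoughCircles(g,cv2.HOUGH_GRADIENT,1,10,param1=60,param2=18,minRadius=25,maxRadius=60)
  print(n,None if c is None else [(210+x/5-.4,150+y/5-.4,r/5) for x,y,r in c[0][:5]])
E
```

```text
[ 0.5786 -0.0508  0.141 ]
wrist expect hole [252.  192.1] tip [252.4 196.7] collar [252.5 223. ]
  access_hole 0.76 [251.7 195.2] [ 0.5785 -0.0502  0.055 ]
  probe_tip 0.8 [252.2 193.7] [ 0.5808 -0.0497  0.0586]
side expect hole [252.6 204.1] tip [252.2 203.4] collar [252.5 185.7]
  access_hole 0.81 [251.9 199.6] [ 0.5937 -0.0325  0.055 ]
  access_hole 0.23 [380.7 256.4] [ 0.6602 -0.3934  0.055 ]
  probe_tip 0.19 [305.3 185.6] [ 0.7518 -0.0812  0.0586]
  probe_tip 0.15 [160.8 144.9] [0.579  0.4006 0.0586]
crop origins (np.int64(211), np.int64(152)) (np.int64(212), np.int64(154))
8 [(np.float32(252.70001), np.float32(187.1), np.float32(9.58)), (np.float32(251.1), np.float32(188.3), np.float32(8.04)), (np.float32(252.3), np.float32(183.3), np.float32(5.68)), (np.float32(253.3), np.float32(189.1), np.float32(7.66)), (np.float32(250.1), np.float32(186.5), np.float32(7.16))]
9 [(np.float32(251.5), np.float32(193.1), np.float32(10.58)), (np.float32(252.90001), np.float32(194.70001), np.float32(9.16)), (np.float32(253.1), np.float32(191.5), np.float32(8.719999)), (np.float32(250.1), np.float32(194.90001), np.float32(8.32)), (np.float32(252.5), np.float32(189.3), np.float32(6.46))]
```

Call:
drive_tool:
  steps:
    - {"jaw":-0.95,"dx":0.05,"dy":0,"dz":0.3,"turn":0}
    - {"jaw":-0.95,"dx":0.05,"dy":0,"dz":0.6,"turn":0}
    - {"jaw":-0.95,"dx":0.05,"dy":0,"dz":0.9,"turn":0}
    - {"jaw":-0.95,"dx":0.05,"dy":0,"dz":1.2,"turn":0}
    - {"jaw":-0.95,"dx":0.05,"dy":0,"dz":1.3,"turn":0}
    - {"jaw":-0.95,"dx":0.05,"dy":0,"dz":1.3,"turn":0}

```text
clock: 22.65
ee_pos: [0.5788, -0.0506, 0.1278]
eef_rot: [[0.928, 0.372, -0.0], [0.372, -0.928, 0.0], [-0.0, -0.0, -1.0]]
ft_force: [-1.2, -0.5, -0.2]
opening: 0.0099
finger_force: 30.0
```

```bash
cat > st.py <<'E'
from h import *
P=[];F=[]
for _ in range(6):
    ctrl.grab_frame('side'); s=ctrl.read_state();P.append(s['ee_pos']);F.append(s['ft_force'])
print(np.mean(P,0).round(4),np.mean(F,0).round(2),s['opening'],s['finger_force'],s['clock'])
E
python3 st.py
```

```text
[ 0.579  -0.0506  0.1282] [ 0.02  0.33 -0.25] 0.00934764897227543 29.999925792217255 22.95
```

Call:
drive_tool:
  steps:
    - {"jaw":-0.95,"dx":0,"dy":0,"dz":0.15,"turn":0}
    - {"jaw":-0.95,"dx":0,"dy":0,"dz":0.3,"turn":0}
    - {"jaw":-0.95,"dx":0,"dy":0,"dz":0.45,"turn":0}
    - {"jaw":-0.95,"dx":0,"dy":0,"dz":0.45,"turn":0}
    - {"jaw":-0.95,"dx":0,"dy":0,"dz":0.45,"turn":0}

```text
clock: 23.45
ee_pos: [0.5791, -0.0506, 0.1237]
eef_rot: [[0.928, 0.372, 0.0], [0.372, -0.928, -0.0], [0.0, 0.0, -1.0]]
ft_force: [-0.4, -0.8, 2.2]
opening: 0.0093
finger_force: 30.0
```

```bash
python3 st.py
```

```text
[ 0.5791 -0.0506  0.1237] [-0.19 -0.06  2.48] 0.009369442814620559 30.00048190355301 23.75
```

Call:
drive_tool:
  steps:
    - {"jaw":-0.95,"dx":0,"dy":0,"dz":0.1,"turn":0}
    - {"jaw":-0.95,"dx":0,"dy":0,"dz":0.2,"turn":0}
    - {"jaw":-0.95,"dx":0,"dy":0,"dz":0.3,"turn":0}
    - {"jaw":-0.95,"dx":0,"dy":0,"dz":0.3,"turn":0}
    - {"jaw":-0.95,"dx":0,"dy":0,"dz":0.3,"turn":0}

```text
clock: 24.25
ee_pos: [0.5792, -0.0506, 0.121]
eef_rot: [[0.928, 0.372, 0.001], [0.372, -0.928, -0.0], [0.001, 0.0, -1.0]]
ft_force: [0.4, -0.3, 6.9]
opening: 0.0095
finger_force: 30.0
```

```bash
python3 st.py
```

```text
[ 0.5792 -0.0506  0.121 ] [-0.72  0.21  7.57] 0.009429295873791474 30.001593232154846 24.55
```

The button is at its stop: about 7.6 N, with the tip at z ≈ 0.0386 against an expected 0.039. I'm handing the job in.

```bash
python3 -c "
from workcell import ctrl
print(ctrl.close_job())"
```

```text
the job is handed in; nothing more can be done
None
```

I handed the job in with both large weights stacked on the pan, centres within about 2 mm of the pan's middle and of each other, and the gripped probe holding the calibration button at its stop with about 7.6 N; the judge returned no verdict.

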